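Open the filling jar in its delivery carton

ROBOT

A 6-joint arm with a two-finger parallel gripper is mounted at the origin on the work surface. World frame = base frame: x ahead of the robot, y to its left, z up, the work surface at z = 0. Lengths are in mm, angles in rad, forces in N, time in s.
With the tool pointing down it reaches from about 350 to 875 mm from the base axis. Payload 4.2 kg.
Tool frame: the origin (TCP) lies between the finger pads; the fingertips stand 25 mm ahead of it and the grasp point (between the pads) lies 6 mm ahead of it; z points along the fingers, y is the line along which they close (so a half turn about z gives the same grasp; the last joint's range is limited). The gripper opens to 85 mm and grips with 20 to 120 N. Pads are 22 mm wide; open, the fingers measure 114 mm over their backs; the gripper's body (76 mm by 85 mm) begins 54 mm behind the grasp point. The pads swing forward as they close: fully open they stand 13 mm farther back than shut.
Start: joints at [-0.947, 0.385, 0.008, 0, -1.194, -0.259], TCP at [222.991, -583.845, 256.312] pointing down, gripper open.
Joint ranges: [-3.14, 3.14], [-1.21, 2.06], [-1.07, 1.41], [-3.16, 2.05], [-2.99, -0.16], [-3.1, 3.1]. Speed limits (rad/s): [2.79, 2.79, 3.14, 3.14, 3.14, 3.14].

INTERFACE

Orientations are given as a unit quaternion [x, y, z, w].
In Python, from bench import arm gives the robot as it stands.
- The arm moves only by the shell command python3 -m pendant 'ROWS'. ROWS is JSON, a list of rows, each a list of 7 numbers: the shift along the tool's x, y, z in m, then the turn, a rotation vector about the tool's x, y, z in degrees, then the finger opening in m, from 0 to 0.0854. In form: [[x, y, z, wx, wy, wz, fingers], ...]. A call has 1 to 12 rows; each row shifts and turns the commanded pose from where the row before left it, along the tool's axes as they then stand; what a row does not reach is not made up. A row lasts 1/10 s, in which the tool goes at most 50 mm and 8.59 degrees, less where a joint would pass 70% of its speed; a pose out of reach is approached as far as the arm can. A call is refused whole if a number of a shift passes 0.05 or a number of a turn 8.59, either way. A call with a gripper value outside its range is refused whole. The fingers move at their own pace and stop on an object; the grip force is fixed at half the most. Time passes only in rows, so rows that do not move let the fingers close. It gives the time, the measured TCP pose, the force, the opening and the grip force at its end, in the units of the state.
- arm.read_state(): the state, without advancing time (a new reading comes with each control period).
- arm.get_image(name): name is "scene" or "top"; returns a dict with "image" (420x560x3 uint8, red, green, blue), "fx", "fy", "cx", "cy" (pixels), "xyz" and "rotation" of the camera in the world. Camera axes: x right, y down, z forward; pixel columns grow to the right and rows downward; lengths in mm; the calibration is good to about 2 mm. A picture is of the moment at which its call begins. There is no depth.
- arm.job_done(): hands the job in; it is judged then, once.
The state is a dict: "clock": time; "joints": joint angles; "joint_vel": joint speeds; "joint_efforts": joint torques, N m; "position": TCP position; "ee_rot": TCP orientation; "contact_force": force on the tool from outside, world axes, zero at the start; "wrist_torque": the same for the moment, N m; "gripper_width": finger opening in mm; "grasp_force": force on a finger pad.
Only numpy, scipy, OpenCV 4.12 (cv2) and the standard library are available. Lean on these libraries where they do the work, as an engineer would, in place of code of your own. Each camera call takes 0.05 s, during which the arm holds its last target. There are 200 camera calls.

TASK

Fold both long flaps of the delivery carton well back to the outside, then unscrew the tight red cap of the jar while the jar stays seated in the carton's insert, which keeps it from turning. Turn the cap anticlockwise only until its lugs let go, lift it straight up, and finish while still holding it level and centred about 2 cm above the jar's mouth. Leave the white-capped jar, the bowl, the tart ring and the scraper alone.

Things in the scene. Friction and masses are not known exactly. Their poses are not given: they have to be found in the camera images.
- carton: Open-topped brown shipping carton, too heavy to shift: 158 (x) by 248 (y) by 112 mm high, board 4 mm. Origin: centre of its underside; z up, y along its long sides. A 44 mm high insert inside has two square 76 mm cells centred at y = +-55 mm, a jar in each; above it the inside is clear (150 mm wide). Short end flaps hang folded down outside (out to y = +-148 mm)
- flap_near (a joint): hinge of the long flap on the carton's -x (robot's) side, rad: 0 flat shut, 1.57 upright, 3.14 folded out level, limit 3.3. The flap is 78 mm from hinge to free edge, 242 mm long, 4 mm thick; starts ajar at 0.8 to 1.2. Its stiff crease keeps it where it is left; about 1 N at the free edge swings it
- flap_far (a joint): hinge of the long flap on the carton's +x side, same size, values, start and stiffness as flap_near. Both flaps hinge at the rim and their free edges would meet over the carton's middle when shut; ajar they leave a gap of 48 mm or more there
- flap_near_hinge (a point): middle of flap_near's hinge line, on the rim (carton x = -79, y = 0, z = 112 mm)
- flap_far_hinge (a point): middle of flap_far's hinge line, on the rim (carton x = +79, y = 0, z = 112 mm)
- flap_near_edge (a point): middle of flap_near's free edge
- flap_far_edge (a point): middle of flap_far's free edge
- jar: jar to open: square glass, dark red filling; body 72 mm wide, 66 mm high, round shoulder to 73 mm, 48 mm neck up to the rim at 90 mm. Loose, about 0.45 kg, in either cell, standing on the carton's 4 mm floor; 4 mm of play in the cell lets it turn some 3 degrees before the cell walls stop it. Origin: centre of its underside; z up
- jar_mouth (a point): centre of that jar's mouth, at its rim (jar z = 90 mm), z up. Its x axis points where the cap's x axis points once the cap is in the middle of its free range, 57 degrees anticlockwise (from above) from tight. Turned against the jar, the cap climbs 2 mm, comes free at 46 degrees and can be lifted off up to 68, where a stop on the neck ends the turn
- cap: red ribbed lug cap on that jar, 62 mm diameter, 20 mm high, 40 g. Origin: centre of its lower rim, 14 mm below the jar's rim when tight; z up, x level. Four inner lugs sit under sloping ridges of the neck; it takes about 0.7 to 1 N m to turn at first. Lifted before it is free it takes the jar along. Stays put if let go part-way
- jar_b: the other jar, same shape, yellow filling and white cap (62 mm wide, top at 96 mm above its underside), in the other cell; to be left alone. Origin: centre of its underside
- bowl: steel mixing bowl, 130 mm wide, 60 mm high, on the bench at the carton's +y end; to be left alone. Origin: centre of its underside
- tart_ring: steel tart ring, 84 mm wide, 28 mm high, on the bench at the carton's -y end; to be left alone. Origin: centre of its underside
- scraper: steel bench scraper with a black grip, 75 by 150 mm, 24 mm high, lying on the bench at the carton's -y end; to be left alone. Origin: under its blade's centre
Mind the look-alikes: they are no part of the job. Several things have the shape of the cap; the one meant has the colours described above.

How it is judged (in metres and radians):
On the way, in this order (a step that is already met when the one before it is completed fails the run):
1. both long flaps folded back past upright (value of joint each of flap_near, flap_far above 1.9 rad), for 0.2 s.
2. cap turned until its lugs are free, still over the neck (angle between the x axis of cap and the x axis of jar_mouth, either way round below 0.3 rad and z of cap in the frame of jar_mouth below -0.004 m and horizontal distance between cap and jar_mouth below 0.006 m), for 0.1 s.
At the end, for the whole second after the job is handed in: Fingers hold the red cap still, level (8 degrees), clear of the jar, its lower rim 6 to 42 mm above the jar's rim, centred within 15 mm, within 28 degrees of its mid-free angle; the jar stands upright on its cell's floor (within 4 mm); both long flaps are 19 degrees or more past upright (all of step 1 and contact force between the fingers and cap above 2 N and contact force between cap and jar below 0.2 N and z of cap in the frame of jar_mouth between 0.006 and 0.042 m and horizontal distance between cap and jar_mouth below 0.015 m and angle between cap's own z axis and vertical below 0.15 rad and angle between the x axis of cap and the x axis of jar_mouth, either way round below 0.5 rad and linear speed of each of cap, jar below 0.02 m/s and z of jar in the frame of carton below 0.008 m and angle between jar's own z axis and vertical below 0.08 rad); the arm keeps its last pose, push and grip.
It fails at once if the jar is pulled up out of its seat (more than 15 mm) or tipped (z of jar in the frame of carton above 0.019 m or angle between jar's own z axis and vertical above 0.2 rad).
It fails at once if the white-capped jar is disturbed by more than 12 mm (distance of jar_b from where it was at the start of the episode above 0.012 m).
It fails at once if the bowl, tart ring or scraper is shifted by more than 20 mm (distance of any of bowl, tart_ring, scraper from where it was at the start of the episode above 0.02 m).
It also fails if it takes over 51 s, if anything falls off the work surface, if the arm or the gripper's body presses on something with over 40 N, if the wrist force passes 120 N, or if a joint passes its speed limit or range.

## Working session

There is one attempt and no reset: what is moved stays moved. The work goes in short steps, Python scripts to look and compute and a shell command to move; the robot and the scene stay as the last step left them, time stands still between calls to the robot, and variables do not carry over. Pictures are saved under pics/ and viewed, at most 10 in all, crops included, and the job is handed in when it is done.

```bash
ls; mkdir -p pics; python3 - <<'E'
from bench import arm
import cv2
for n in("scene","top"):
    d=arm.get_image(n); cv2.imwrite(f"pics/{n}0.png",d["image"][:,:,::-1])
    print(n,d["fx"],d["fy"],d["cx"],d["cy"],d["xyz"],d["rotation"])
print(arm.read_state())
E
```

```text
pics
scene 524.7964844354076 524.7964844354076 284.44472501716916 203.1216300057951 [ 941.87322574 -792.82360417  844.88389208] [ 0.88620615  0.17857956 -0.09220747 -0.41742757]
top 429.4540849688124 429.4540849688124 286.27736344807425 212.58045443883773 [ 473.72867638   59.13633609 1119.11747598] [-0.69745548  0.71442379 -0.04015162  0.03927265]
{'clock': 0.1, 'joints': array([-9.47380409e-01,  3.85470149e-01,  6.78699790e-03, -4.15826394e-04,
       -1.19403004e+00, -2.58578182e-01]), 'joint_vel': array([-0.00087849, -0.00110543,  0.00113206,  0.00196103, -0.00042136,
       -0.00127068]), 'joint_efforts': array([-4.45814221e-04, -3.93319380e+01,  1.88929510e+01,  4.19789940e+00,
       -2.55735315e-03,  2.56028721e-05]), 'position': array([ 222.83307681, -583.42464637,  255.34911827]), 'ee_rot': array([-1.81333341e-01,  9.83421204e-01,  9.49223734e-04, -2.34330543e-04]), 'contact_force': array([-0.0304697 , -0.4809476 ,  0.29007106]), 'wrist_torque': array([-0.02671234,  0.0350055 ,  0.00416009]), 'grasp_force': 0.0, 'gripper_width': 85.67874688180673}
```

View pics/scene0.png

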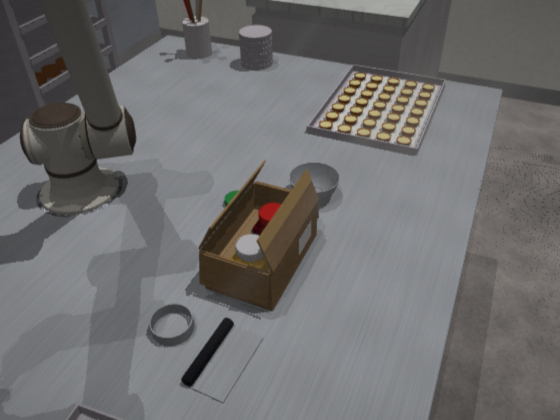

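View pics/top0.png

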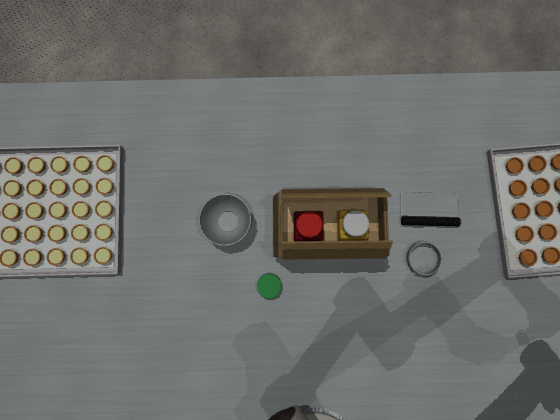

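Top view: red cap at (309,225), white cap at (355,224) and a green look-alike on the bench at (269,286). In the scene view they are at (271,215), (249,247) and (234,199). The target is the red cap in the +y cell. The carton spans about (277–390, 188–260) in the top view, with the flaps ajar.

```bash
cat > h.py <<'E'
import numpy as np, cv2
from bench import arm
from scipy.spatial.transform import Rotation as R
def ray(d,p):
    v=np.array([(p[0]-d["cx"])/d["fx"],(p[1]-d["cy"])/d["fy"],1.0])
    r=R.from_quat(d["rotation"]).as_matrix() if np.size(d["rotation"])==4 else d["rotation"]
    return np.array(d["xyz"]),r@v
def onz(d,p,z):
    o,v=ray(d,p); return o+v*(z-o[2])/v[2]
def proj(d,X):
    c=R.from_quat(d["rotation"]).inv().apply(np.array(X)-d["xyz"])
    return c[0]/c[2]*d["fx"]+d["cx"],c[1]/c[2]*d["fy"]+d["cy"]
def tri(a,p,b,q):
    o1,v1=ray(a,p);o2,v2=ray(b,q)
    s=np.linalg.lstsq(np.c_[v1,-v2],o2-o1,rcond=None)[0]
    return (o1+s[0]*v1+o2+s[1]*v2)/2, np.linalg.norm(o1+s[0]*v1-o2-s[1]*v2)
def redmask(im):
    h=cv2.cvtColor(im,cv2.COLOR_RGB2HSV)
    return (((h[...,0]<6)|(h[...,0]>174))&(h[...,1]>170)&(h[...,2]>110)).astype(np.uint8)
def blob(m):
    n,l,s,c=cv2.connectedComponentsWithStats(m); i=1+np.argmax(s[1:,4]); return c[i],s[i]
E
python3 - <<'E'
from h import *
D={n:arm.get_image(n) for n in("scene","top")}
C={}
for n,d in D.items():
    m=redmask(d["image"]); c,s=blob(m); C[n]=c; print(n,c,s, onz(d,c,100))
    h=cv2.cvtColor(d["image"],cv2.COLOR_RGB2HSV)
    r=d["image"]
    a=(r[180:300,190:340] if n=="scene" else r[180:270,265:405])
    a=cv2.resize(a,None,fx=4,fy=4,interpolation=cv2.INTER_CUBIC)
    cv2.imwrite(f"pics/{n}c.png",a[:,:,::-1])
print(tri(D["scene"],C["scene"],D["top"],C["top"]))
E
```

```text
scene [268.39837398 210.46341463] [259 203  21  18 246] [5.52296202e+02 3.31722438e-01 1.00000000e+02]
top [309.06131078 224.33826638] [297 214  25  23 473] [559.25427893   2.93104596 100.        ]
(array([555.9327906 ,   1.24507588, 100.95861102]), np.float64(7.347707961493837))
```

View pics/topc.png

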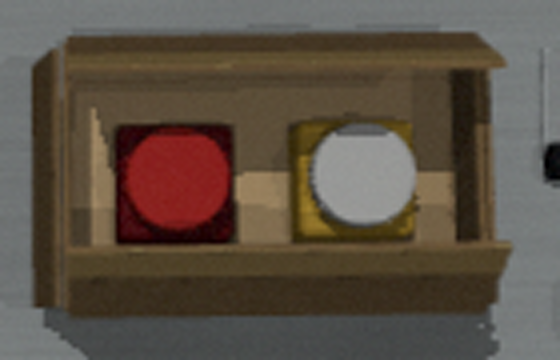

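View pics/scenec.png

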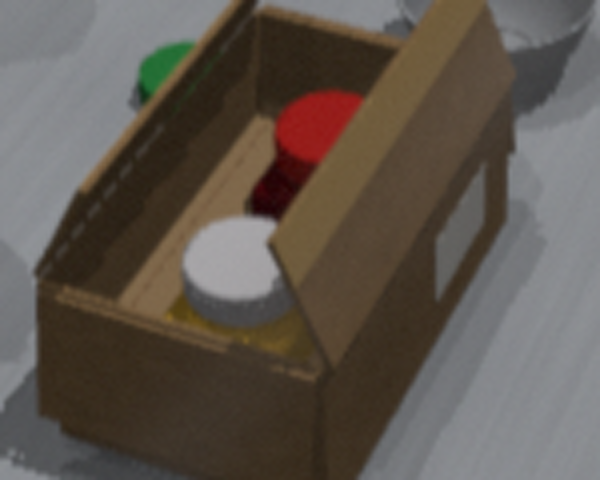

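The crops confirm it: the red ribbed-cap jar with dark red filling is in the +y cell at top (309,224), and the white one is in the -y cell. Rim corners in the scene view are about (200,250), (271,273) and (254,182). Next, the carton pose and flap edges.

```bash
python3 - <<'E'
from h import *
S=arm.get_image("scene");T=arm.get_image("top")
s=lambda x,y:(190+x/4-.4,180+y/4-.4); t=lambda x,y:(265+x/4-.4,180+y/4-.4)
for n,p in dict(nearL=(40,280),farR=(325,372),backnear=(258,8)).items(): print(n,onz(S,s(*p),112).round(1))
for n,p in dict(nl=(65,305),nr=(497,314),fl=(68,38),fr=(473,34)).items(): print("top",n,onz(T,t(*p),112).round(1))
for n,p in dict(white=(365,175),red=(177,178)).items(): print("top",n,onz(T,t(*p),100).round(1))
print("white scene",onz(S,s(243,257),100))
# free edges: far flap -y corner & near flap
print("far edge -y",tri(S,s(272,243),T,t(507,68)))
print("near edge -y",tri(S,s(82,190),T,t(511,243)))
print("far edge row", [onz(T,t(280,68),z).round(0) for z in(170,180)],"near",[onz(T,t(280,244),z).round(0) for z in(170,180)])
E
```

```text
nearL [ 481.7 -174.4  112. ]
farR [ 638.7 -176.9  112. ]
backnear [484.7  69.5 112. ]
top nl [486.1  71.6 112. ]
top nr [ 474.8 -180.1  112. ]
top fl [643.7  66.3 112. ]
top fr [ 640.4 -174.2  112. ]
top white [ 558.9 -108.5  100. ]
top red [559.8   3.4 100. ]
white scene [ 562.04898271 -110.0207146   100.        ]
far edge -y (array([ 611.02354278, -174.36384593,  183.61318213]), np.float64(4.328067683397318))
near edge -y (array([ 513.08522668, -172.99811474,  181.87363136]), np.float64(0.17559222111421888))
far edge row [array([614., -52., 170.]), array([613., -51., 180.])] near [array([516., -48., 170.]), array([516., -47., 180.])]
```

```bash
python3 -m pendant '[[0,0,0,0,0,6.97,0],[0,0,0,0,0,6.97,0],[0,0,0,0,0,6.97,0],[-0.021,0.033,0,0,0,0,0],[-0.021,0.033,0,0,0,0,0],[-0.021,0.033,0,0,0,0,0],[-0.021,0.033,0,0,0,0,0],[-0.021,0.033,0,0,0,0,0],[-0.021,0.033,0,0,0,0,0],[-0.021,0.033,0,0,0,0,0],[-0.021,0.033,0,0,0,0,0],[-0.021,0.033,0,0,0,0,0]]'; python3 -c "
from bench import arm;print(arm.read_state()['joints'])"
```

```text
clock: 1.5
position: [412.6, -285.4, 256.5]
ee_rot: [0.0, 1.0, -0.0, 0.0]
contact_force: [1.0, 1.2, -0.1]
gripper_width: -0.2
grasp_force: 0.0
[-2.80987862e-01  1.73916264e-01 -2.87398755e-01  7.88753528e-06
 -1.10897784e+00 -1.28998102e+00]
```

```bash
python3 -m pendant '[[-0.0214,0.0323,0,0,0,0,0],[-0.0214,0.0323,0,0,0,0,0],[-0.0214,0.0323,0,0,0,0,0],[-0.0214,0.0323,0,0,0,0,0],[-0.0214,0.0323,0,0,0,0,0],[-0.0214,0.0323,0,0,0,0,0],[-0.0214,0.0323,0,0,0,0,0],[0,0,0,0,0,0,0],[0,0,0.043,0,0,0,0],[0,0,0.043,0,0,0,0],[0,0,0,0,0,0,0]]' && python3 -m pendant '[[0.018,0,0,0,0,0,0],[0.018,0,0,0,0,0,0],[0.018,0,0,0,0,0,0],[0.018,0,0,0,0,0,0]]'
```

```text
clock: 2.6
position: [557.4, -61.3, 164.6]
ee_rot: [0.001, 1.0, -0.0, -0.007]
contact_force: [-1.4, -0.2, 0.1]
gripper_width: -0.2
grasp_force: 0.0
clock: 3.0
position: [494.5, -61.0, 176.1]
ee_rot: [-0.001, 1.0, -0.0, 0.007]
contact_force: [1.9, 1.2, 10.9]
gripper_width: -0.1
grasp_force: 1.5
```

```bash
python3 -m pendant '[[0.018,0,0,0,0,0,0],[0.018,0,0,0,0,0,0],[0.018,0,0,0,0,0,0],[0,0,0,0,0,0,0]]'; python3 - <<'E'
from h import *
for n in("scene","top"):
    d=arm.get_image(n)["image"]; a=d[130:310,150:370] if n=="scene" else d[150:300,250:420]
    b=cv2.resize(a,(400,320),interpolation=cv2.INTER_CUBIC)
    o=b if n=="scene" else np.hstack([o,b])
cv2.imwrite("pics/f1.png",o[:,:,::-1])
E
```

```text
clock: 3.4
position: [435.2, -61.2, 172.6]
ee_rot: [0.0, 1.0, 0.0, 0.002]
contact_force: [1.1, -1.0, 0.0]
gripper_width: 0.0
grasp_force: 0.0
```

View pics/f1.png

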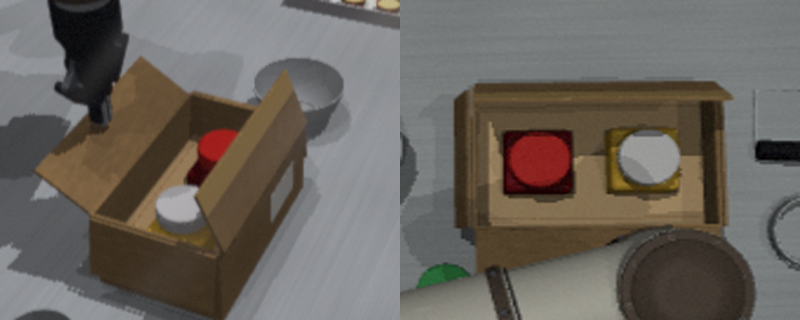

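The near flap is folded out to about 145° (left panel, around (110,110)). Both jars are in place and the far flap is still ajar, so that one is next.

```bash
python3 -m pendant '[[-0.035,0,0,0,0,0,0],[-0.035,0,0,0,0,0,0],[-0.035,0,0,0,0,0,0],[-0.035,0,0,0,0,0,0],[-0.018,0,0,0,0,0,0],[-0.018,0,0,0,0,0,0],[-0.018,0,0,0,0,0,0],[-0.018,0,0,0,0,0,0],[-0.018,0,0,0,0,0,0],[-0.018,0,0,0,0,0,0],[0,0,0,0,0,0,0]]'; python3 -m pendant '[[0,0,-0.04,0,0,0,0.0854],[0.0315,0.015,-0.01,0,0,0,0.0854],[0.0315,0.0165,0,0,0,0,0.0854],[0.0315,0.0165,0,0,0,0,0.0854],[0.0315,0.0165,0,0,0,0,0.0854],[0,0,0,0,0,0,0.0854],[0,0,0,0,0,0,0.0854]]'; python3 - <<'E'
from h import *
p=[]
for n in("scene","top"):
    D=arm.get_image(n); d=D["image"]
    m=redmask(d); 
    try: c,s=blob(m); print(n,c,s,onz(D,c,100))
    except Exception as e: print(e)
    a=d[110:310,150:370] if n=="scene" else d[150:300,250:420]
    p.append(cv2.resize(a,(400,320),interpolation=cv2.INTER_CUBIC))
cv2.imwrite("pics/f2.png",np.hstack(p)[:,:,::-1])
E
```

```text
clock: 4.6
position: [686.3, -61.2, 169.7]
ee_rot: [0.0, 1.0, -0.0, 0.0]
contact_force: [0.1, -0.1, 0.0]
gripper_width: -0.1
grasp_force: 0.0
clock: 5.3
position: [558.0, 3.9, 221.3]
ee_rot: [-0.001, 1.0, 0.0, 0.001]
contact_force: [-0.1, -0.8, -0.8]
gripper_width: 85.1
grasp_force: 0.0
scene [271.97680412 211.49742268] [259 203  27  18 388] [5.61038159e+02 1.00951984e-01 1.00000000e+02]
top [312.16666667 235.66666667] [310 235   5   2   6] [532.11113176  -3.62931186 100.        ]
```

View pics/f2.png

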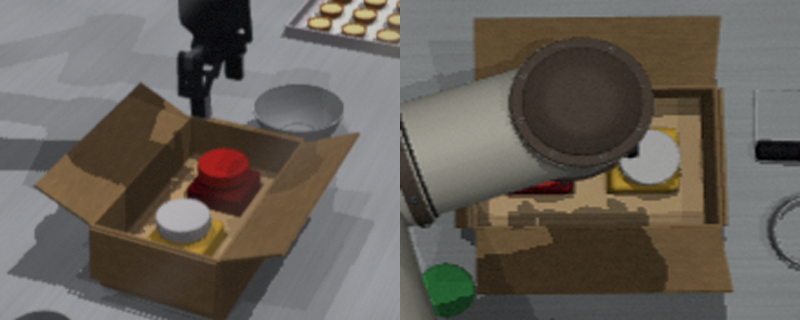

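Both flaps are folded well out: near to the left, far to the right, both past 130°. The cap is unobstructed and the gripper is above it. I'll use the lower finger tip at scene pixel (262,181) to check tip height.

```bash
python3 - <<'E'
from h import *
D=arm.get_image("scene")
for y in(-39,-46,-53):
  print(y,[np.round(proj(D,(558,y,z)),1) for z in(196,203,209)])
m=redmask(D["image"]); ys,xs=np.where(m); 
c=cv2.fitEllipse(max(cv2.findContours(m,0,2)[0],key=len)); print(c, onz(D,c[0],100))
for k in [(560,2)]: print(proj(D,(*k,100)))
for y in range(203,223): r=xs[ys==y]; print(y,r.min() if len(r) else 0,r.max() if len(r) else 0,end=' ; ')
E
```

```text
-39 [array([261.3, 186.6]), array([261.2, 183.8]), array([261. , 181.5])]
-46 [array([259.8, 188.5]), array([259.7, 185.8]), array([259.6, 183.4])]
-53 [array([258.4, 190.5]), array([258.2, 187.8]), array([258.1, 185.4])]
((272.06439208984375, 211.4582061767578), (17.22435188293457, 26.925315856933594), 89.33118438720703) [5.61161701e+02 2.95132196e-01 1.00000000e+02]
(np.float64(271.90065786502544), np.float64(210.8645824183984))
203 268 276 ; 204 265 280 ; 205 263 281 ; 206 262 283 ; 207 261 284 ; 208 260 284 ; 209 259 285 ; 210 259 285 ; 211 259 285 ; 212 259 286 ; 213 259 285 ; 214 259 285 ; 215 260 284 ; 216 260 283 ; 217 262 282 ; 218 263 281 ; 219 265 279 ; 220 268 276 ; 221 0 0 ; 222 0 0 ;
```

Tip position matches the fingers sitting about 13 mm back when open. Cap axis is at about (560.3, 1.5). Descending.

```bash
python3 -m pendant '[[0,-0.002,0.03,0,0,0,0.0854],[0,0,0.03,0,0,0,0.0854],[0,0,0.03,0,0,0,0.0854],[0,0,0.015,0,0,0,0.0854],[0,0,0.01,0,0,0,0.0854],[0,0,0.008,0,0,0,0.0854],[0,0,0,0,0,0,0.0854],[0,0,0,0,0,0,0.0854]]'; python3 - <<'E'
from h import *
D=arm.get_image("scene"); a=D["image"][150:270,190:350]
cv2.imwrite("pics/g.png",cv2.resize(a,None,fx=4,fy=4,interpolation=cv2.INTER_CUBIC)[:,:,::-1])
s=arm.read_state();print(s["position"],s["contact_force"])
E
```

```text
clock: 6.25
position: [558.6, 1.7, 97.9]
ee_rot: [0.0, 1.0, 0.0, 0.001]
contact_force: [0.4, -0.7, -0.3]
gripper_width: 85.2
grasp_force: 0.0
[558.63403376   1.80433196  98.17380138] [-1.20814569  0.51389569  0.81275435]
```

View pics/g.png

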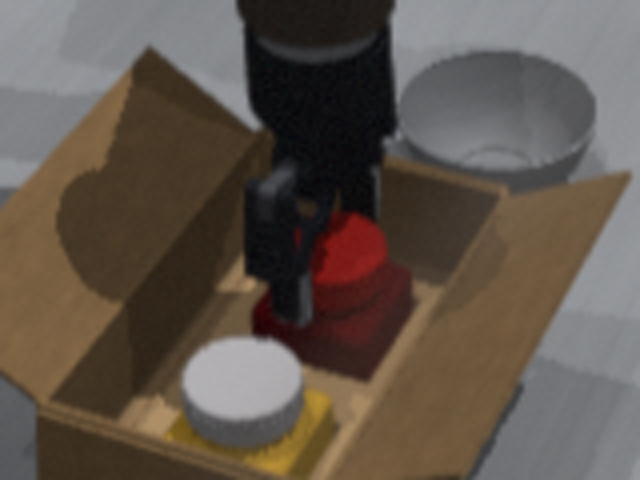

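The fingers straddle the red cap (crop (340,245)), the near finger at (290,290), clear of the glass and the white cap. Closing.

```bash
python3 -m pendant '[[-0.0015,0,0,0,0,0,0.05],[0,0,0,0,0,0,0.05],[0,0,0,0,0,0,0.05],[0,0,0,0,0,0,0.05],[0,0,0,0,0,0,0.05],[0,0,0,0,0,0,0.05]]'; python3 -c "
from bench import arm;s=arm.read_state();print(s['wrist_torque'],s['joints'])"
```

```text
clock: 6.9
position: [560.4, 2.3, 98.6]
ee_rot: [-0.0, 1.0, 0.0, 0.002]
contact_force: [-0.4, 3.5, 5.9]
gripper_width: 60.6
grasp_force: 64.3
[ 0.86601944  0.21625489 -0.00514444] [ 2.93398860e-01  4.39417832e-01 -3.53683275e-01  2.30921613e-04
 -7.74542135e-01 -1.86371812e+00]
```

```bash
python3 -m pendant '[[0,0,0,0,0,-4,0.05],[0,0,-0.0001,0,0,-4,0.05],[0,0,-0.0002,0,0,-4,0.05]]'; python3 -c "
from bench import arm;s=arm.read_state();print(s['wrist_torque'],s['joints'][5])";  python3 -m pendant '[[0,0,-0.0002,0,0,-4,0.05],[0,0,-0.0002,0,0,-4,0.05],[0,0,-0.0002,0,0,-4,0.05]]'; python3 -c "
from bench import arm;s=arm.read_state();print(s['wrist_torque'],s['joints'][5])"
```

```text
clock: 7.2
position: [561.1, 2.1, 98.9]
ee_rot: [-0.105, 0.994, 0.0, 0.002]
contact_force: [1.4, 1.8, 3.6]
gripper_width: 60.5
grasp_force: 64.2
[ 0.25608024 -0.36485852 -0.46426324] -1.6530255858885758
clock: 7.5
position: [561.0, 1.9, 99.3]
ee_rot: [-0.209, 0.978, -0.0, 0.002]
contact_force: [0.6, 0.7, 3.2]
gripper_width: 60.3
grasp_force: 64.2
[ 0.14650692 -0.45035684 -0.12666882] -1.4424661260786762
```

```bash
t(){ python3 -c "
from bench import arm;s=arm.read_state();print('   T',s['wrist_torque'].round(2),s['joints'][5].round(3))"; }
python3 -m pendant '[[0,0,-0.0002,0,0,-4,0.05],[0,0,-0.0002,0,0,-4,0.05],[0,0,-0.0002,0,0,-4,0.05]]';t
python3 -m pendant '[[0,0,-0.0002,0,0,-4,0.05],[0,0,-0.0002,0,0,-4,0.05],[0,0,0,0,0,-4,0.05]]'; t
python3 -m pendant '[[0,0,0,0,0,-4,0.05],[0,0,0,0,0,-4,0.05],[0,0,0,0,0,-2,0.05],[0,0,0,0,0,0,0.05]]'; t
```

```text
clock: 7.8
position: [560.7, 2.0, 99.5]
ee_rot: [-0.31, 0.951, -0.0, 0.002]
contact_force: [1.1, 2.1, 0.5]
gripper_width: 60.5
grasp_force: 64.4
   T [ 0.31 -0.59 -0.06] -1.233
clock: 8.1
position: [560.8, 2.1, 99.7]
ee_rot: [-0.408, 0.913, -0.0, 0.002]
contact_force: [2.3, 1.2, -0.2]
gripper_width: 60.2
grasp_force: 64.5
   T [ 0.36 -0.71 -0.03] -1.023
clock: 8.5
position: [560.7, 2.2, 99.7]
ee_rot: [-0.485, 0.875, -0.0, 0.002]
contact_force: [3.2, 1.6, 0.7]
gripper_width: 60.4
grasp_force: 64.6
   T [ 0.57 -0.66 -0.07] -0.852
```

```bash
python3 -m pendant '[[0,0,0,0,0,0,0.05],[0,0,-0.002,0,0,0,0.05],[0,0,-0.002,0,0,0,0.05],[0,0,0,0,0,0,0.05],[0,0,0,0,0,0,0.05]]'
```

```text
clock: 9.0
position: [558.8, 1.5, 102.9]
ee_rot: [-0.485, 0.875, 0.0, -0.001]
contact_force: [1.7, 1.7, -1.1]
gripper_width: 60.0
grasp_force: 64.9
```

```bash
python3 - <<'E'
from h import *
F=[]
for i in range(6):
    D=arm.get_image("scene"); F.append(arm.read_state()["contact_force"][2])
print(np.round(F,1),np.mean(F)); a=D["image"][150:270,190:350]
cv2.imwrite("pics/l.png",cv2.resize(a,None,fx=4,fy=4,interpolation=cv2.INTER_CUBIC)[:,:,::-1])
E
python3 -m pendant '[[0,0,-0.002,0,0,0,0.05],[0,0,-0.002,0,0,0,0.05],[0,0,0,0,0,0,0.05],[0,0,0,0,0,0,0.05]]'
python3 - <<'E'
from h import *
F=[]
for i in range(8):
    D=arm.get_image("scene"); F.append(arm.read_state()["contact_force"][2])
print(np.round(F,1),np.mean(F)); a=D["image"][150:270,190:350]
cv2.imwrite("pics/l2.png",cv2.resize(a,None,fx=4,fy=4,interpolation=cv2.INTER_CUBIC)[:,:,::-1])
E
```

```text
[-1.6 -1.2 -1.2 -0.8 -1.6 -1.3] -1.3032691856700147
clock: 9.7
position: [559.8, 1.8, 107.5]
ee_rot: [-0.485, 0.875, -0.0, 0.001]
contact_force: [2.4, 1.1, -0.6]
gripper_width: 60.6
grasp_force: 64.9
[-0.1 -0.5  0.4 -0.8 -1.  -0.3  0.2 -0.2] -0.29064775234975604
```

View pics/l2.png

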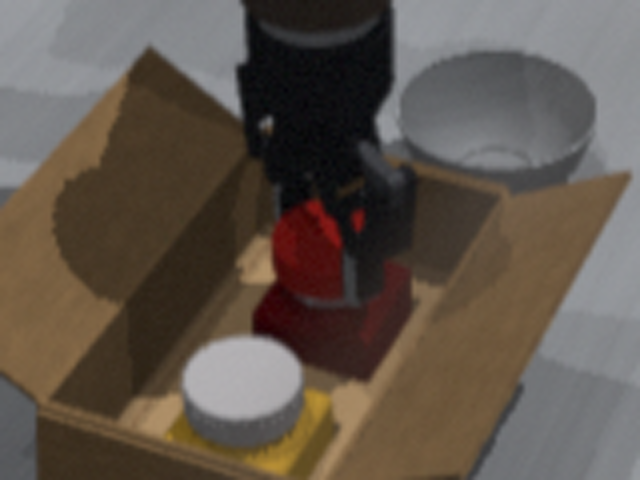

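The cap comes up with no load beyond its own weight and the jar stays seated (dark red body at crop (335,320)), so it is free. Lifting another 25 mm, then checking levelness against projected rims.

```bash
python3 -m pendant '[[0,0,-0.005,0,0,0,0.05],[0,0,-0.005,0,0,0,0.05],[0,0,-0.005,0,0,0,0.05],[0,0,-0.005,0,0,0,0.05],[0,0,-0.005,0,0,0,0.05],[0,0,0,0,0,0,0.05],[0,0,0,0,0,0,0.05],[0,0,0,0,0,0,0.05]]'
python3 - <<'E'
from h import *
D=arm.get_image("scene"); s=arm.read_state(); p=s["position"]; print(p,s["contact_force"],s["wrist_torque"])
k=6; a=cv2.resize(D["image"][175:255,220:320],None,fx=k,fy=k,interpolation=cv2.INTER_CUBIC)
A=np.hstack([a[:,:390],a[:,:390]]).copy(); A=np.hstack([a[:, 60:460],a[:,60:460]]).copy()
z0=p[2]-98.6+80
th=np.linspace(0,2*np.pi,50)
for z,r,c in((z0,31,(0,255,255)),(z0+20,31,(0,255,0)),(94,24,(255,255,255)),(77,31,(255,0,255))):
    q=np.array([proj(D,(p[0]+r*np.cos(t),p[1]+r*np.sin(t),z)) for t in th])
    q=((q-[220,175]+.5)*k-[60-400,0]).astype(int); cv2.polylines(A,[q],True,c,1)
cv2.imwrite("pics/end.png",A[:,:,::-1])
E
```

```text
clock: 10.9
position: [559.1, 1.7, 132.0]
ee_rot: [-0.485, 0.875, 0.0, -0.0]
contact_force: [0.2, -0.4, 0.1]
gripper_width: 60.3
grasp_force: 64.9
[559.15745512   1.67216888 131.92657166] [-0.52011202 -0.21429802 -0.17181956] [-0.00058819  0.06550895 -0.0114943 ]
```

View pics/end.png

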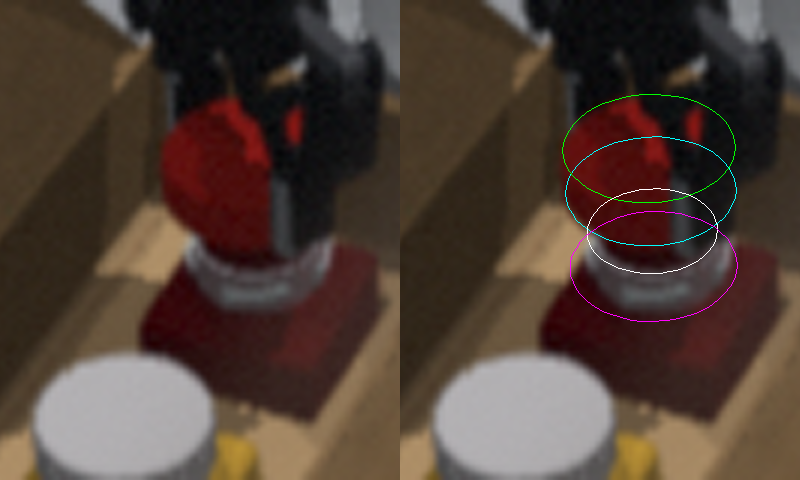

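The projected cap rims (green and cyan) enclose the red cap, so it is level. The bare neck shows centred below it, with the jar seated. The cap's lower rim is about 19 mm above the mouth. Handing in.

```bash
python3 -c "
from bench import arm;print(arm.job_done())"
```

```text
the job is handed in; nothing more can be done
None
```

I folded both flaps well out, unscrewed the red cap by turning it about 58°, and handed in with it held level and centred about 2 cm above the seated jar's mouth, at about 11 s of the 51 s allowed; the hand-in returned no verdict.

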